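# Put the delivered supply boxes away in their bench holders

## Task

The morning's supplies were left on the bench in one pile: take the pile apart from the top and stand each box, right way up and flat on the floor, in the grey holder made to its size, so that all four boxes end in their own holders. Set each box down rather than dropping it, do not let the pile fall, and leave the two bottles that stand among the work where they are.

Things in the scene. Friction and masses are not known exactly. Their poses are not given: they have to be found in the camera images.
- kit_box_centre (a point): kit box: the largest carton, white and pink, lowest in the pile and standing on the worktop; a closed rigid box 65 x 120 x 55 mm (along its own x, y, z; z up), loose, under 0.3 kg. The point is its centre, half-way up.
- swab_box_centre (a point): swab box: white and blue carton, second from below, standing on the kit box; a closed rigid box 60 x 95 x 50 mm (along its own x, y, z; z up), loose, under 0.3 kg. The point is its centre, half-way up.
- slide_box_centre (a point): slide box: flat white and ochre carton, third from below, standing on the swab box; a closed rigid box 58 x 80 x 30 mm (along its own x, y, z; z up), loose, under 0.3 kg. The point is its centre, half-way up.
- lancet_box_centre (a point): lancet box: the smallest carton, white and teal, on top of the pile, standing on the slide box; a closed rigid box 45 x 62 x 38 mm (along its own x, y, z; z up), loose, under 0.3 kg. The point is its centre, half-way up.
- kit_holder_floor (a point): Holder for the kit box: fixed open tray of grey painted sheet, inside 81 x 136 mm (own x, y: the box and 8 mm on every side), walls 3 mm. End walls (+y, -y) 34 mm high, flared lips to 40 mm; long sides (+x, -x) cut away to the floor but for short corner returns, so the box can be held across its 65 mm width. Point: middle of the upper face of its 4 mm floor; z up.
- swab_holder_floor (a point): Holder for the swab box: fixed open tray of grey painted sheet, inside 76 x 111 mm (own x, y: the box and 8 mm on every side), walls 3 mm. End walls (+y, -y) 30 mm high, flared lips to 36 mm; long sides (+x, -x) cut away to the floor but for short corner returns, so the box can be held across its 60 mm width. Point: middle of the upper face of its 4 mm floor; z up.
- slide_holder_floor (a point): Holder for the slide box: fixed open tray of grey painted sheet, inside 74 x 96 mm (own x, y: the box and 8 mm on every side), walls 3 mm. End walls (+y, -y) 18 mm high, flared lips to 24 mm; long sides (+x, -x) cut away to the floor but for short corner returns, so the box can be held across its 58 mm width. Point: middle of the upper face of its 4 mm floor; z up.
- lancet_holder_floor (a point): Holder for the lancet box: fixed open tray of grey painted sheet, inside 61 x 78 mm (own x, y: the box and 8 mm on every side), walls 3 mm. End walls (+y, -y) 22 mm high, flared lips to 28 mm; long sides (+x, -x) cut away to the floor but for short corner returns, so the box can be held across its 45 mm width. Point: middle of the upper face of its 4 mm floor; z up.
- stain_bottle_centre (a point): Brown stain bottle with black cap, 48 mm across, 104 mm high, loose, standing among the work; to be left alone. The point is its centre, half-way up; z is up.
- diluent_bottle_centre (a point): White diluent bottle with blue cap, 62 mm across, 135 mm high, loose, standing among the work; to be left alone. The point is its centre, half-way up; z is up.

How it is judged:
By the outcome, as a careful person would: the job done as asked, in the order asked, and still so for the second after the job is handed in, with the robot touching nothing.
It also fails if it takes over 128 s, if anything falls off the work surface, if the arm or the gripper's body presses on something with over 40 N, if the wrist force passes 120 N, or if a joint passes its speed limit or range.

## Robot

A 7-joint arm with a two-finger parallel gripper is mounted at the origin on a cart in front of the work surface, level with it; the furniture and walls round the work are solid. World frame = base frame: x ahead of the robot, y to its left, z up, the work surface at z = 0. Lengths are in m, angles in rad, forces in N, time in s.
With the tool pointing down it reaches from about 0.425 to 0.95 m from the base axis. Payload 4.7 kg.
Tool frame: the origin (TCP) lies on the centre line of the jaws, within the pads' length; the fingertips stand robot.nose_length ahead of it and the grasp point (between the pads) lies 8 mm behind it (robot.nose_length is the distance from the TCP to the fingertips, in m); z points along the fingers, y is the line along which they close (so a half turn about z gives the same grasp; the last joint's range is limited). The gripper opens to 85 mm and grips with 20 to 120 N. Pads are 22 mm wide; open, the fingers measure 114 mm over their backs; the gripper's body (76 mm by 85 mm) begins 54 mm behind the grasp point. The pads swing forward as they close: fully open they stand 13 mm farther back than shut.
Start: joints at [-1.376, 0.469, -0.049, 1.532, 0.024, 1.141, -0.082], TCP at [0.15, 0.658, 0.242] pointing down, gripper open.
Joint ranges: [-2.59, 2.59], [-0.33, 1.99], [-1.39, 1.29], [0.1, 2.45], [-1.04, 4.18], [0.21, 1.99], [-2.66, 2.66]. Speed limits (rad/s): [2.57, 2.57, 3.14, 3.14, 3.14, 3.14, 3.14].

## Interface

Orientations are given as [roll, pitch, yaw] about the fixed x, y, z axes, in that order (R = Rz(yaw) Ry(pitch) Rx(roll)).
In Python, from plant import robot gives the robot as it stands. Calls block until the motion is done:
- robot.goto(position, orientation): joint-space move of the TCP to a pose.
- robot.move_straight(position, vel=0.15, attitude=None, contact_N=None): straight line of the TCP; attitude=None keeps the orientation; vel is the mean speed in m/s. With contact_N (N) it stops when the force on the tool has changed by that much, and returns True; else False.
- robot.move_joints(angles): joint-space move.
- robot.grip(opening, strength=None): opening from 0.0 (shut) to 1.0 (fully open); strength is the grip in N (None keeps the last); returns when the fingers have stopped.
- robot.sleep(seconds).
- robot.inverse_kinematics(position, orientation): joint angles nearest the present ones, or None.
- robot.sense(): the state.
- robot.grab_frame(name): name is "scene" or "top"; returns a dict with "image" (420x560x3 uint8, red, green, blue), "range_z" (420x560 float32, m along the optical axis (not along the pixel's ray), 0 where there is no reading), "fx", "fy", "cx", "cy" (pixels), "R" (3x3) and "t" (3): a world point X has camera coordinates R X + t. Camera axes: x right, y down, z forward; pixel columns grow to the right and rows downward; lengths in m; the calibration is good to about 2 mm. A picture is of the moment at which its call begins.
A pose or a line that the arm cannot do raises robot.IKError and nothing moves.
- robot.close_job(): hands the job in; it is judged then, once.
The state is a dict: "t": time; "joint_pos": joint angles; "joint_velocities": joint speeds; "effort": joint torques, N m; "tcp_pos": TCP position; "tcp_rot": TCP orientation; "wrist_force": force on the tool from outside, world axes, zero at the start; "torque": the same for the moment, N m; "opening": opening from 0.0 (shut) to 1.0 (fully open); "gripper_force": force on a finger pad.
Only numpy, scipy, OpenCV 4.12 (cv2) and the standard library are available. Lean on these libraries where they do the work, as an engineer would, in place of code of your own. Each camera call takes 0.05 s, during which the arm holds its last target. There are 200 camera calls.

## Working session

There is one attempt and no reset: what is moved stays moved. The work goes in short steps, each a Python script; the robot and the scene stay as the last script left them, time stands still between calls to the robot, and variables do not carry over. Pictures are saved under pics/ and viewed, at most 14 in all, crops included, and the job is handed in when it is done.

```bash
ls; mkdir -p pics; python3 - <<'E'
from plant import robot
import cv2, numpy as np
print(robot.nose_length, robot.sense())
for n in ("scene","top"):
    f=robot.grab_frame(n); cv2.imwrite(f"pics/{n}0.png",f["image"][:,:,::-1]); np.savez(f"{n}0.npz",**f)
    print(n,f["fx"],f["cx"],f["cy"],f["R"],f["t"])
E
```

```text
pics
0.011 {'t': 0.0, 'joint_pos': array([-1.37592894,  0.46943048, -0.04858352,  1.53370702,  0.02410673,
        1.14100158, -0.08229697]), 'joint_velocities': array([-9.01032530e-04, -2.44244898e-04,  3.15317231e-05, -1.01553079e-04,
       -1.43392073e-03,  2.15345798e-03, -1.40827633e-03]), 'effort': array([-6.79641216e-04, -5.10311794e+01, -4.67461115e-02, -2.37706983e+01,
        1.06627727e-02,  7.72907428e-03,  1.81812248e-05]), 'tcp_pos': array([0.14965675, 0.65761531, 0.24126321]), 'tcp_rot': array([-3.13963390e+00,  8.42012867e-05,  2.91785292e+00]), 'wrist_force': array([ 0.04897555,  0.42335793, -0.00373988]), 'torque': array([-0.03041245, -0.01806232, -0.03773756]), 'gripper_force': 0.0, 'opening': 1.0022077341738773}
scene 519.1555702935145 283.4197755380517 222.4772708437534 [[ 0.65002334 -0.75971721 -0.01730381]
 [-0.56741628 -0.47008998 -0.67605782]
 [ 0.50547841  0.44927182 -0.73664537]] [-0.32056815  0.39038683  1.27464298]
top 498.34267442079437 282.66860956738617 209.20107929910222 [[-1.56975828e-04 -9.99878746e-01  1.55714162e-02]
 [-9.97585108e-01 -9.24927138e-04 -6.94485154e-02]
 [ 6.94544969e-02 -1.55447146e-02 -9.97464002e-01]] [-0.01212258  0.52078549  1.48823075]
```

View pics/scene0.png

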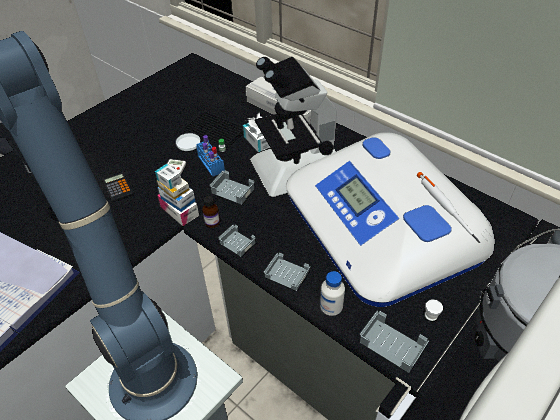

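View pics/top0.png

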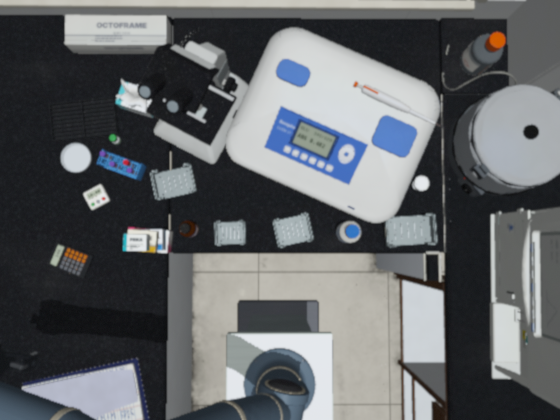

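The top view shows the pile at (146,240), holders at (174,182), (230,233), (293,230) and (411,230), and bottles at (188,229) and (349,232). I'll enlarge these and compute heights.

```bash
cat > h.py <<'E'
import numpy as np, cv2
def world(f,u,v,z=None):
    R,t=f["R"],f["t"]; r=np.array([(u-f["cx"])/f["fx"],(v-f["cy"])/f["fy"],1.0])
    c=-R.T@t; d=R.T@r
    return c+d*((z-c[2])/d[2])          # ray onto the plane at height z
def cloud(f):
    v,u=np.mgrid[:420,:560]; d=f["range_z"].astype(float)
    P=np.stack([(u-f["cx"])/f["fx"]*d,(v-f["cy"])/f["fy"]*d,d],-1)
    W=(P-f["t"])@f["R"]; W[d==0]=np.nan
    return W
E
python3 - <<'E'
from h import *
T=dict(np.load("top0.npz")); S=dict(np.load("scene0.npz"))
W=cloud(T)
print("bench",np.nanmedian(W[240:250,200:215,2]))
for n,r in dict(pile=(120,172,224,258),h1=(148,200,160,204),h2=(210,250,218,250),h3=(270,318,208,252),h4=(380,442,210,250),brown=(176,200,218,240),white=(335,363,218,246)).items():
    u0,u1,v0,v1=r; w=W[v0:v1,u0:u1].reshape(-1,3); w=w[w[:,2]>.012]
    print(n,w.min(0).round(3),w.max(0).round(3))
    if n in("brown","white"):
        q=w[w[:,2]>w[:,2].max()-.012]; print(" top",(q.min(0)+q.max(0))/2,np.median(q,0))
def crop(f,u0,v0,u1,v1,k): return cv2.resize(np.ascontiguousarray(f["image"][v0:v1,u0:u1,::-1]),None,fx=k,fy=k,interpolation=cv2.INTER_CUBIC)
cv2.imwrite("pics/a.png",crop(T,115,215,205,265,8))
cv2.imwrite("pics/b.png",np.vstack([crop(T,145,155,305,255,5)]))
cv2.imwrite("pics/c.png",crop(S,145,150,225,230,7))
cv2.imwrite("pics/d.png",crop(T,335,205,445,255,7))
E
```

```text
bench -0.0011152120669391421
pile [0.392 0.322 0.012] [0.463 0.443 0.179]
h1 [0.55  0.25  0.012] [0.658 0.386 0.041]
h2 [0.413 0.104 0.013] [0.488 0.194 0.035]
h3 [ 0.407 -0.1    0.012] [0.509 0.017 0.032]
h4 [ 0.407 -0.471  0.012] [ 0.514 -0.287  0.115]
brown [0.437 0.244 0.017] [0.483 0.291 0.111]
 top [0.4612532  0.26931562 0.10464963] [0.46118156 0.26920373 0.10298416]
white [ 0.422 -0.24   0.013] [ 0.491 -0.173  0.14 ]
 top [ 0.45072298 -0.20410323  0.13417402] [ 0.451968   -0.2034823   0.13337153]
```

View pics/a.png

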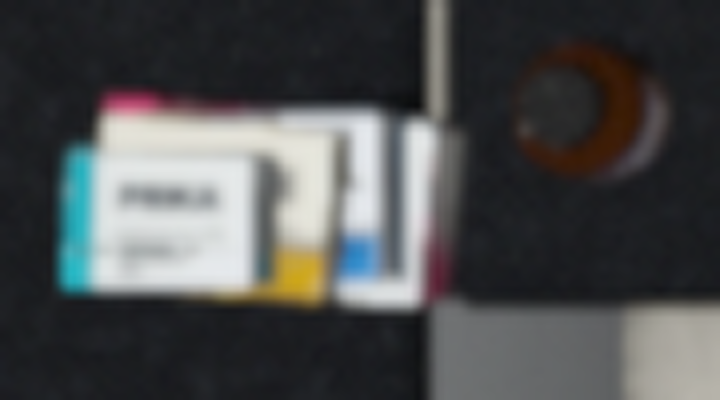

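View pics/b.png

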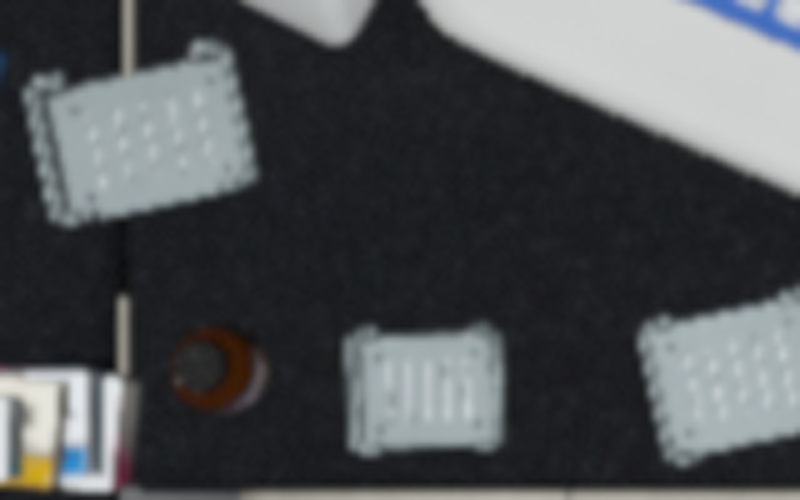

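View pics/c.png

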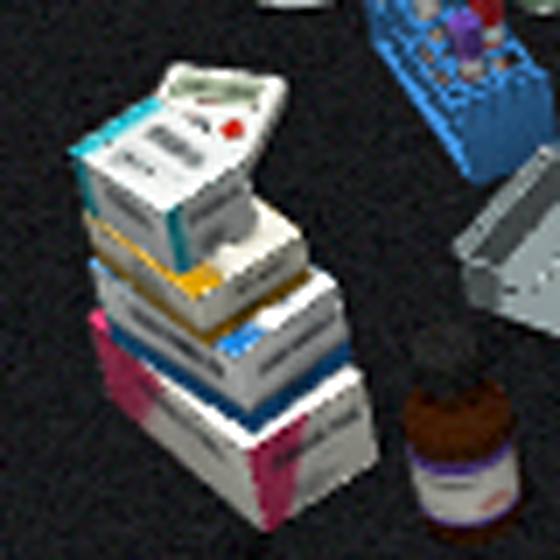

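View pics/d.png

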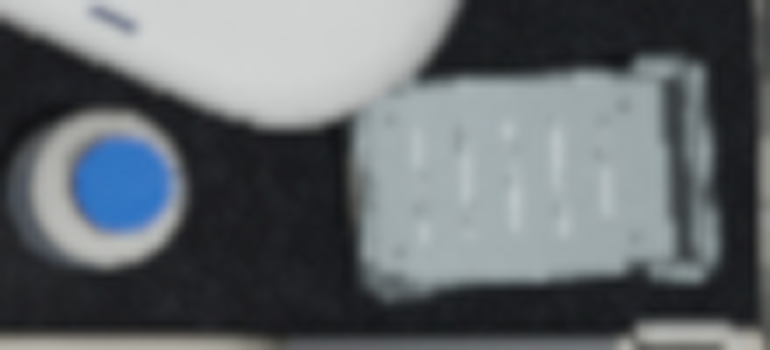

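Holder sizes match: (174,182) swab, (230,233) lancet, (293,230) slide, (411,230) kit. In the pile crop the lancet top is at about (123–148, 234–251), with the boxes slightly twisted and stepped. Next I'll fit rectangles from depth.

```bash
cat >> h.py <<'E'
def rect(f,box,z0,z1,pr=True):
    """min-area rectangle (world xy) of the points between two heights in a world window x0,x1,y0,y1;
    returns cx,cy,long,short,yaw with yaw of the SHORT side's direction (own x), in (-90,90]"""
    W=cloud(f).reshape(-1,3); x0,x1,y0,y1=box
    w=W[(W[:,0]>x0)&(W[:,0]<x1)&(W[:,1]>y0)&(W[:,1]<y1)&(W[:,2]>z0)&(W[:,2]<z1)]
    (cx,cy),(a,b),_=r=cv2.minAreaRect((w[:,:2]*1000).astype(np.float32))
    P=cv2.boxPoints(r); e=[P[1]-P[0],P[2]-P[1]]; e.sort(key=np.linalg.norm)
    y=np.degrees(np.arctan2(e[0][1],e[0][0])); y=(y+90)%180-90
    return np.round([cx,cy,max(a,b),min(a,b),y,len(w),np.median(w[:,2])*1000],1)
E
python3 - <<'E'
from h import *
T=dict(np.load("top0.npz")); S=dict(np.load("scene0.npz"))
win=dict(swab=(.54,.665,.24,.395),lancet=(.405,.495,.10,.20),slide=(.40,.515,-.11,.025),kit=(.40,.51,-.475,-.295))
hh=dict(swab=36,lancet=28,slide=24,kit=40)
for n,b in win.items():
  for nm,f in (("top",T),("scene",S)):
    print(n,nm,"walls",rect(f,b,hh[n]*.0006,.06),"floor",rect(f,b,.0025,.009))
for n,z in (("lancet",.173),("slide",.135),("swab",.105),("kit",.055)):
  for nm,f in (("top",T),("scene",S)):
    print(n,nm,rect(f,(.37,.48,.29,.46),z-.006,z+.006))
W=cloud(T).reshape(-1,3)
for y in np.arange(-.26,-.48,-.02):
    w=W[(abs(W[:,1]-y)<.008)&(W[:,2]>.06)&(W[:,0]>.46)&(W[:,0]<.8)]; print(round(y,2),w[:,0].min().round(3) if len(w) else None, w[np.argmin(w[:,0]),2].round(3) if len(w) else None)
E
```

```text
swab top walls [603.4 318.5 124.7  89.8  12.6 192.   32. ] floor [6.019e+02 3.177e+02 1.541e+02 1.231e+02 2.000e-01 5.510e+02 4.300e+00]
swab scene walls [605.6 318.7 125.5  95.8  13.5 200.   31.1] floor [ 6.028e+02  3.167e+02  1.521e+02  1.241e+02 -5.000e-01  4.860e+02
  4.800e+00]
lancet top walls [450.2 148.3  91.6  72.2   2.5 134.   25.4] floor [4.508e+02 1.510e+02 9.740e+01 8.810e+01 1.000e-01 3.220e+02 4.600e+00]
lancet scene walls [452.3 148.6  94.5  74.7   3.  157.   25.1] floor [450.1 148.8  96.8  88.3   1.1 343.    5.1]
slide top walls [457.7 -41.4 109.   86.9  12.4 149.   21.3] floor [457.  -42.2 131.3 112.6  -0.  487.    4.6]
slide scene walls [460.9 -40.1 110.4  89.1  13.4 170.   21.7] floor [ 4.572e+02 -4.250e+01  1.327e+02  1.146e+02 -5.000e-01  6.620e+02
  4.800e+00]
kit top walls [ 457.3 -394.4  150.3   92.6    4.2  202.    35.9] floor [ 454.  -385.1  177.9  106.9   -0.   706.     4.7]
kit scene walls [ 460.8 -383.4  168.8  100.     3.7  363.    37.5] floor [ 4.552e+02 -3.851e+02  1.793e+02  1.089e+02 -2.000e-01  1.308e+03
  4.900e+00]
lancet top [421.4 389.2  63.6  43.1  -0.  382.  171.5]
lancet scene [422.8 386.6  71.2  46.2  -1.  240.  173.3]
slide top [425.  381.9  80.4  58.1  -4.2 228.  134. ]
slide scene [427.  382.   85.1  60.9  -1.5 166.  135. ]
swab top [424.8 362.9  64.2  63.2 -87.3 115.  104.1]
swab scene [411.5 366.6 106.4  59.   35.7 139.  104.6]
kit top [427.7 383.6 119.8  65.7  -4.4 112.   54.3]
kit scene [430.8 383.9 120.9  69.5  -6.3 148.   55.3]
-0.26 0.479 0.086
-0.28 0.479 0.091
-0.3 0.479 0.085
-0.32 0.488 0.087
-0.34 0.502 0.086
-0.36 0.545 0.094
-0.38 0.59 0.107
-0.4 0.638 0.099
-0.42 0.678 0.1
-0.44 0.724 0.106
-0.46 0.772 0.114
```

```bash
cat >> h.py <<'E'
from math import pi, radians
D=dict(lancet=(62,45,38),slide=(80,58,30),swab=(95,60,50),kit=(120,65,55))   # y,x,z mm
GR=dict(lancet=.025,slide=.023,swab=.030,kit=.036)    # grasp height above the box bottom
rpy=lambda yaw:[pi,0,radians(yaw)+pi/2]
def tcp(n,x,y,bottom): return [x,y,bottom+GR[n]-.008]
def pick(robot,n,x,y,yaw,bottom,up=.10,strength=40,fast=.2):
    p=tcp(n,x,y,bottom); robot.grip(1.0)
    robot.goto([x,y,p[2]+up],rpy(yaw))
    hit=robot.move_straight([x,y,p[2]],vel=fast,contact_N=8)
    robot.grip(0.0,strength)
    s=robot.sense(); print("t",round(s["t"],1),"hit",hit,"tcp",s["tcp_pos"].round(4),"want",np.round(p,4),"open mm",round(s["opening"]*85,1),"F",round(s["gripper_force"],1))
def lift(robot,z,vel=.15):
    p=robot.sense()["tcp_pos"]; robot.move_straight([p[0],p[1],z],vel=vel)
def place(robot,n,x,y,yaw,floor=.004):
    p=tcp(n,x,y,floor)
    robot.move_straight([x,y,p[2]+.012],vel=.15)
    hit=robot.move_straight([x,y,p[2]-.006],vel=.02,contact_N=4)
    s=robot.sense(); print("t",round(s["t"],1),"contact",hit,"z err mm",round((s["tcp_pos"][2]-p[2])*1e3,1),"F",round(s["gripper_force"],1),"rot",s["tcp_rot"].round(3))
E
python3 - <<'E'
from plant import robot
from h import *
T=dict(np.load("top0.npz")); S=dict(np.load("scene0.npz"))
for f in (T,S): print("kit walls",rect(f,(.40,.52,-.475,-.315),.028,.045))
print("kit floor end", world(T,430,231,.004))
W=cloud(T).reshape(-1,3)
for h in (.06,.1,.15,.2,.25):
    w=W[(W[:,2]>h)&(W[:,0]>.5)&(W[:,0]<.8)&(W[:,1]>.15)&(W[:,1]<.5)]
    d=np.hypot(w[:,0]-.604,w[:,1]-.318); i=d.argmin() if len(w) else None
    print(h,None if i is None else (w[i].round(3),d[i].round(3)))
for n,x,y,yaw,z in [("pile",.422,.388,0,.15),("pileup",.422,.388,0,.33),("lan",.45,.149,2.7,.3),("sli",.458,-.041,12.8,.3),("kit",.457,-.394,4,.3),("kitlow",.457,-.394,4,.03),("sw",.604,.318,13,.3)]:
    q=robot.inverse_kinematics([x,y,z],rpy(yaw)); print(n,None if q is None else np.round(q,2))
E
```

```text
kit walls [ 457.3 -394.4  150.3   92.6    4.2  185.    36.1]
kit walls [ 460.4 -392.8  149.9   97.5    3.5  303.    37.6]
kit floor end [ 0.45541225 -0.46246956  0.004     ]
0.06 (array([0.628, 0.427, 0.077]), np.float64(0.112))
0.1 (array([0.715, 0.254, 0.396]), np.float64(0.128))
0.15 (array([0.715, 0.254, 0.396]), np.float64(0.128))
0.2 (array([0.715, 0.254, 0.396]), np.float64(0.128))
0.25 (array([0.715, 0.254, 0.396]), np.float64(0.128))
pile [-1.06  0.41  0.31  1.89 -0.16  0.87 -0.67]
pileup [-1.09  0.24  0.34  1.68 -0.08  1.24 -0.73]
lan [-0.87  0.08  0.49  1.94 -0.04  1.14 -0.31]
sli [-0.77  0.04  0.81  1.98 -0.04  1.14  0.28]
kit [-0.13  0.48  1.12  1.68 -0.45  1.27  1.15]
kitlow [ 0.14  0.72  0.72  1.91 -0.67  0.77  1.31]
sw [-0.79  0.45  0.36  1.46 -0.16  1.26 -0.18]
```

```bash
python3 - <<'E'
from plant import robot
from h import *
pick(robot,"lancet",.422,.388,-.5,.135)
lift(robot,.30)
s=robot.sense(); print(s["opening"]*85,s["t"],s["wrist_force"])
robot.goto([.451,.1485,.30],rpy(2.7))
place(robot,"lancet",.451,.1485,2.7)
f=robot.grab_frame("top"); np.savez("top1.npz",**f); cv2.imwrite("pics/e.png",cv2.resize(np.ascontiguousarray(f["image"][140:260,110:270,::-1]),None,fx=5,fy=5))
E
```

```text
t 2.9 hit False tcp [0.4225 0.3886 0.1533] want [0.422 0.388 0.152] open mm 44.3 F 42.1
44.168114859986545 3.9833 [-0.30836654  0.25276277 -0.41439446]
t 7.5 contact True z err mm 1.1 F 42.3 rot [-3.141 -0.     1.618]
```

View pics/e.png

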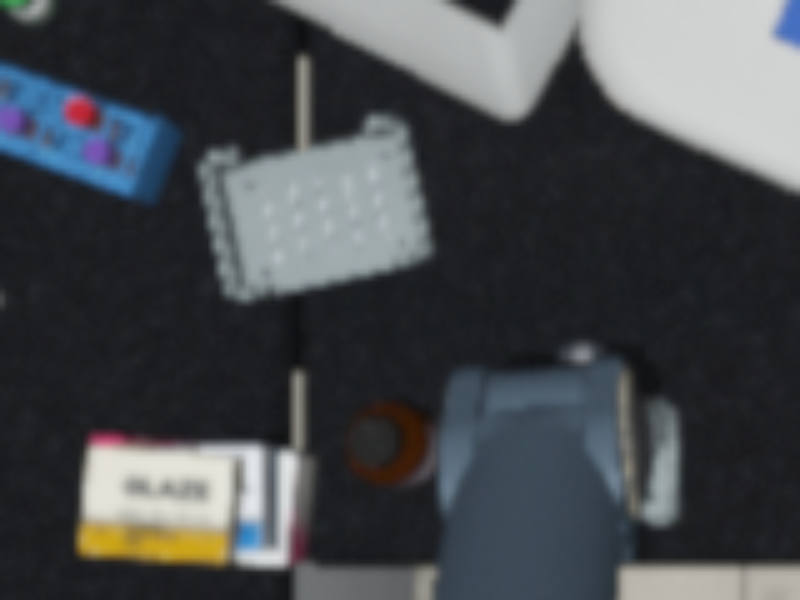

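Contact came at the expected height, the pile is undisturbed, and the slide box is fully visible at about (126–157, 229–252). I'll release, retreat, check the lancet, and fit the slide box.

```bash
python3 - <<'E'
from plant import robot
from h import *
robot.grip(0.85); lift(robot,.30)
p=robot.sense()["tcp_pos"]; robot.goto([.458,-.041,.35],rpy(12.8))
f=robot.grab_frame("top"); g=robot.grab_frame("scene"); np.savez("top2.npz",**f); np.savez("scene2.npz",**g)
for c in (f,g):
    print("lancet",rect(c,(.40,.50,.09,.21),.036,.048)); print("slide",rect(c,(.37,.48,.29,.46),.129,.141)); print("swab",rect(c,(.37,.48,.29,.46),.099,.111)); print("kit",rect(c,(.37,.48,.29,.46),.049,.061))
print(robot.sense()["t"])
E
```

```text
lancet [449.8 149.1  62.6  44.7   0.5 290.   40.9]
slide [424.9 381.8  81.1  58.1  -4.1 582.  133.9]
swab [427.4 361.7  62.9  59.4   2.8 108.  103.3]
kit [426.6 368.8 150.4  65.9  -4.3 117.   54.3]
lancet [451.6 149.3  65.4  49.3   2.2 260.   42.2]
slide [426.9 382.1  86.4  61.6  -3.  385.  135.5]
swab [412.2 365.6 107.4  58.6  38.2 128.  104.9]
kit [430.  384.8 122.4  67.1  -5.2 150.   55.4]
10.8167
```

```bash
python3 - <<'E'
from plant import robot
from h import *
pick(robot,"slide",.4255,.382,-4,.105)
lift(robot,.30)
robot.goto([.459,-.041,.30],rpy(12.8))
print("open",robot.sense()["opening"]*85)
place(robot,"slide",.459,-.041,12.8)
robot.grip(0.9); lift(robot,.30)
robot.goto([.458,-.10,.35],rpy(12.8))
f=robot.grab_frame("top"); g=robot.grab_frame("scene"); np.savez("top3.npz",**f)
cv2.imwrite("pics/f.png",cv2.resize(np.ascontiguousarray(f["image"][160:260,110:330,::-1]),None,fx=3.6,fy=3.6))
for c in (f,g):
    print("slide",rect(c,(.40,.52,-.11,.025),.028,.040)); print("swab",rect(c,(.37,.48,.29,.46),.099,.111)); print("kit",rect(c,(.37,.48,.29,.46),.049,.061))
E
```

```text
t 13.8 hit False tcp [0.4267 0.3827 0.1218] want [0.4255 0.382  0.12  ] open mm 57.4 F 44.5
open 57.19077473742775
t 19.2 contact True z err mm 1.7 F 44.4 rot [-3.142e+00 -1.000e-03  1.794e+00]
slide [456.2 -42.7  96.9  70.2   4.2 473.   33. ]
swab [428.7 379.8  96.1  59.4   0.  659.  103.9]
kit [427.  369.8 153.   67.4  -2.9 139.   53.8]
slide [461.7 -40.8 102.2  83.3  16.8 500.   34. ]
swab [ 4.300e+02  3.813e+02  1.030e+02  6.430e+01 -3.000e-01  4.570e+02
  1.052e+02]
kit [407.8 373.7 132.2  61.3  23.9 148.   54.8]
```

View pics/f.png

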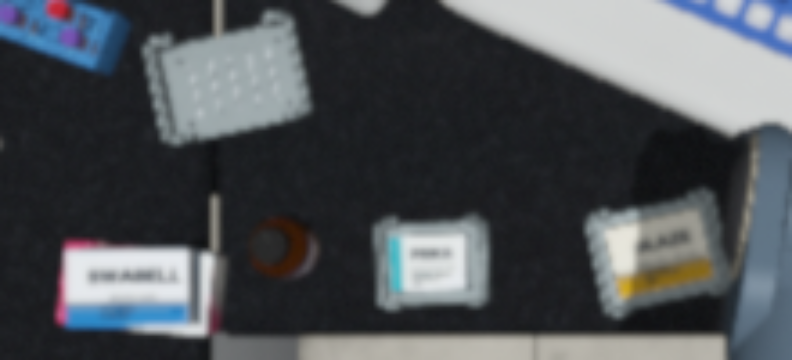

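Lancet and slide boxes sit in their holders; the swab box is on top of the kit at about (128–164, 228–251). Next is the swab box.

```bash
python3 - <<'E'
from plant import robot
from h import *
pick(robot,"swab",.429,.380,-1,.055)
lift(robot,.25)
robot.goto([.604,.3185,.25],rpy(13))
print("open",robot.sense()["opening"]*85)
place(robot,"swab",.604,.3185,13)
robot.grip(0.9); lift(robot,.25)
robot.goto([.47,.10,.35],rpy(10))
f=robot.grab_frame("top"); g=robot.grab_frame("scene"); np.savez("top4.npz",**f)
cv2.imwrite("pics/g.png",cv2.resize(np.ascontiguousarray(f["image"][160:260,110:330,::-1]),None,fx=3.6,fy=3.6))
for c in (f,g):
    print("swab",rect(c,(.54,.665,.24,.40),.046,.062)); print("kit",rect(c,(.37,.48,.29,.46),.049,.061))
    print("brown",rect(c,(.42,.50,.22,.32),.094,.112))
E
```

```text
t 25.2 hit False tcp [0.43   0.3808 0.0789] want [0.429 0.38  0.077] open mm 59.8 F 43.7
open 59.65353125012376
t 29.4 contact True z err mm 1.9 F 43.5 rot [-3.141 -0.     1.798]
swab [601.7 317.   96.5  60.9  15.9 649.   52.7]
kit [428.3 369.1 157.9  74.2   2.2 853.   53.7]
brown [461.3 269.4  28.8  27.8 -27.1  88.  103.1]
swab [603.7 316.6 101.7  65.2  13.4 432.   54.1]
kit [430.4 386.3 127.4  68.9  -5.9 588.   55.4]
brown [463.6 268.   31.1  26.6 -41.7  74.  102.9]
```

View pics/g.png

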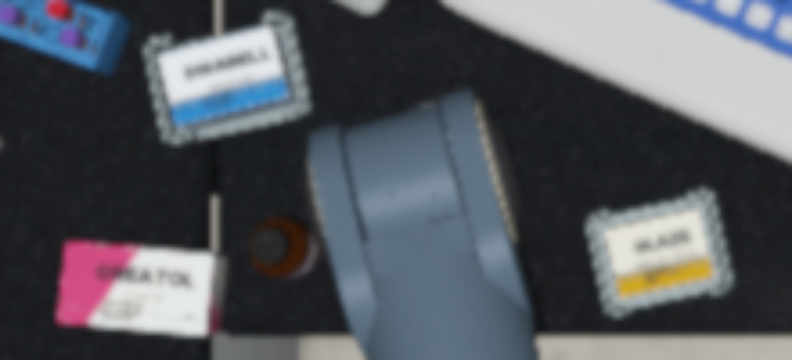

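The swab box is in its holder and the brown bottle hasn't moved. The kit box stands alone at about (126–170, 227–252); that's the last one.

```bash
python3 - <<'E'
from plant import robot
from h import *
T=dict(np.load("top4.npz")); r=rect(T,(.37,.48,.31,.46),.045,.061); r2=rect(T,(.37,.48,.322,.46),.049,.061); print(r,r2)
pick(robot,"kit",.429,.3835,-4.5,0)
lift(robot,.33)
robot.goto([.50,.0,.33],rpy(0))
robot.goto([.458,-.3938,.30],rpy(4))
print("open",robot.sense()["opening"]*85)
place(robot,"kit",.458,-.3938,4)
f=robot.grab_frame("scene")
cv2.imwrite("pics/i.png",cv2.resize(np.ascontiguousarray(f["image"][250:400,290:490,::-1]),None,fx=4,fy=4))
E
```

```text
[428.  385.6 122.4  65.   -5.2 925.   53.5] [427.9 385.  121.2  64.9  -5.2 852.   53.7]
t 35.1 hit False tcp [0.4302 0.3844 0.0299] want [0.429  0.3835 0.028 ] open mm 64.3 F 45.8
open 64.16616692131424
t 42.6 contact True z err mm 1.8 F 45.6 rot [-3.142 -0.     1.64 ]
```

View pics/i.png

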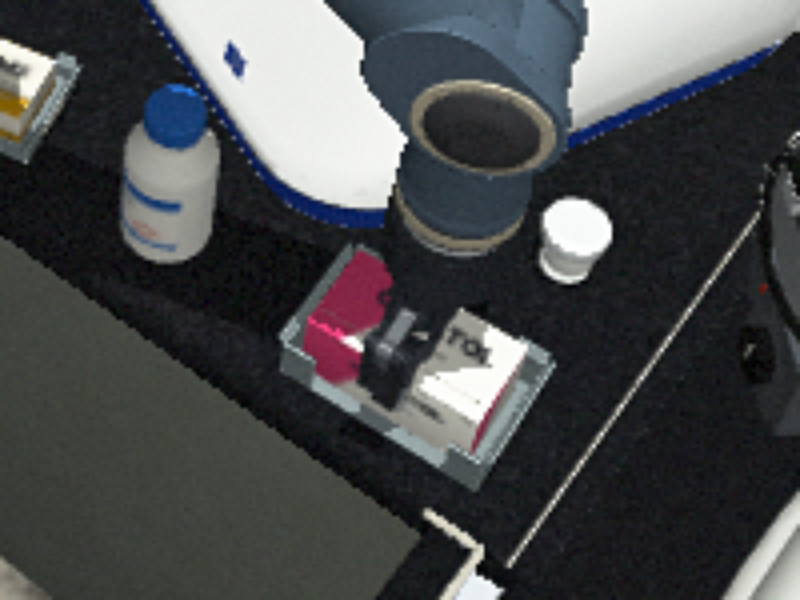

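The kit box is inside its holder, resting on the floor between the end walls. I'll release, retreat, and check everything.

```bash
python3 - <<'E'
from plant import robot
from h import *
robot.grip(1.0); lift(robot,.30)
robot.goto([.55,.03,.38],rpy(5)); robot.sleep(.5)
f=robot.grab_frame("top"); g=robot.grab_frame("scene")
for c in (f,g):
    print("kit",rect(c,(.40,.52,-.475,-.315),.052,.066)); print("swab",rect(c,(.54,.665,.24,.40),.046,.062))
    print("white",rect(c,(.40,.50,-.25,-.15),.122,.145))
print("before",rect(dict(np.load("top0.npz")),(.40,.50,-.25,-.15),.122,.145))
cv2.imwrite("pics/j.png",np.ascontiguousarray(g["image"][:,:,::-1])); print(robot.sense()["t"])
E
```

```text
kit [ 455.8 -391.5  121.5   64.9    3.5  872.    57.8]
swab [601.5 317.7  96.8  61.1  14.9 648.   52.5]
white [ 4.507e+02 -2.042e+02  3.990e+01  3.630e+01  2.000e-01  1.640e+02
  1.327e+02]
kit [ 471.9 -384.5  132.7   99.5    4.  1204.    59.3]
swab [605.6 318.4  99.1  68.8  15.5 424.   54.2]
white [ 453.4 -204.1   39.2   38.1  -74.4  196.   133.6]
before [ 450.9 -204.    38.1   37.3   44.9  163.   133.1]
47.15
```

View pics/j.png

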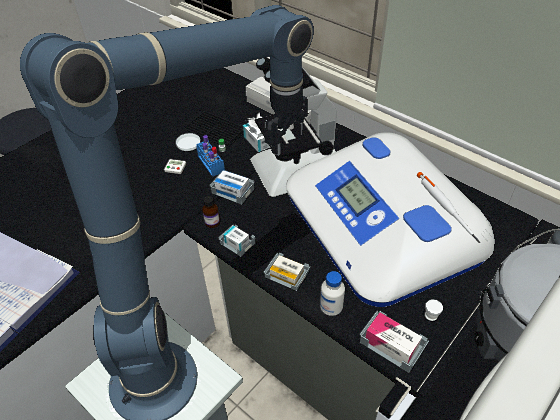

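All four boxes lie flat in their own holders (swab (232,185), lancet (238,238), slide (287,268), kit (393,335)); both bottles are in place and the arm is clear.

```bash
python3 -c "
from plant import robot
print(robot.close_job())"
```

```text
the job is handed in; nothing more can be done
None
```

The job is handed in: all four boxes were taken from the top of the pile down and set flat in their own holders, with both bottles left where they stood, in about 47 s.

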